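Shift a gated quad-bike lever across on the engine bench

TASK

Two quad-bike gear shifters are bolted to the bench of an engine workshop, one with a straight slot in its top plate and one with a zigzag slot. On the shifter with the zigzag slot, guide the lever out of the slot where it stands (the one towards the robot), through the cross gap and all the way to the far end of the other slot, then let go of it and leave it there. Leave the lever of the straight-slotted shifter where it is.

Things in the scene. Friction and masses are not known exactly. Their poses are not given: they have to be found in the camera images.
- zigzag_shifter: Fixed aluminium box 150 x 110 mm; steel gate plate on top, 120 mm above the bench. Origin: centre of its underside, on the bench; z up; own x runs along the slots, away from the robot. The Z-shaped slot is 18 mm wide: start slot on y = -14 mm, x -37 to +9; cross gap on x = 0 between the slots; other slot on y = +14 mm, x -9 to +37 (own axes). A lever stands in it.
- zigzag_pivot (a point): Fixed point inside the box, 15 mm above its origin, about which the lever (a 10 mm steel stem) tilts in any direction; it cannot be lifted out. 105 mm from here to the plate's top, 185 mm to the knob's centre: the knob moves on a sphere, 1.76 times as far as the stem in the slot. The stem has 4 mm play each side. It stays where left; moving the knob takes about 2 to 4 N.
- zigzag_knob (a point): Centre of the black ball knob, 34 mm across, on the zigzag shifter's lever, about 195 mm above the bench, free all round. It starts in the start slot: own x -25 to -52 mm, y about -25 mm from the box's centre. In mid-slot its y is -25 mm (start slot) or +25 mm (other slot), mid-gap its x is 0; at the far end of the other slot its x is about +56 mm.
- straight_knob (a point): Bystander: centre of the same ball knob on the other shifter, alike but for one straight slot down the middle of its plate. Its lever must not be moved. The two shifters stand side by side about 300 mm apart, either one on the left.

How it is judged:
By the outcome, as a careful person would: the job done as asked, in the order asked, and still so for the second after the job is handed in, with the robot touching nothing.
It also fails if it takes over 35 s, if anything falls off the work surface, if the arm or the gripper's body presses on something with over 40 N, if the wrist force passes 120 N, or if a joint passes its speed limit or range.

ROBOT

A 6-joint arm with a two-finger parallel gripper is mounted at the origin on the work surface. World frame = base frame: x ahead of the robot, y to its left, z up, the work surface at z = 0. Lengths are in m, angles in rad, forces in N, time in s.
With the tool pointing down it reaches from about 0.3 to 0.75 m from the base axis. Payload 8.5 kg.
Tool frame: the origin (TCP) lies midway between the tips of the shut fingers; the grasp point (between the pads) lies 19 mm behind it; z points along the fingers, y is the line along which they close (so a half turn about z gives the same grasp; the last joint's range is limited). The gripper opens to 88 mm and grips with 3 to 60 N. Pads are 18 mm wide; open, the fingers measure 123 mm over their backs; the gripper's body (75 mm by 187 mm) begins 45 mm behind the grasp point.
Start: joints at [-1.52, 0.381, 1.297, -0, 1.464, -0.215], TCP at [0.144, -0.531, 0.239] pointing down, gripper open.
Joint ranges: [-3.11, 3.11], [-0.89, 2.33], [0.22, 2.48], [-1.42, 4.56], [0.17, 2.85], [-2.88, 2.88]. Speed limits (rad/s): [2.39, 2.39, 3.14, 3.14, 3.14, 3.14].

INTERFACE

Orientations are given as a unit quaternion [x, y, z, w].
In Python, from plant import * gives the robot as it stands.
- The arm moves only by the tool move_arm, never from a script. Its argument "targets" is a list of rows, each an object of numbers: "tx", "ty", "tz": the shift along the tool's x, y, z in mm; "twist": the turn about the tool's z in rad; "jaw": the finger opening in mm, from 0 to 88.1. A call has exactly 8 rows; each row shifts and turns the commanded pose from where the row before left it, along the tool's axes as they then stand; what a row does not reach is not made up. A row lasts 1/12 s, in which the tool goes at most 41.7 mm and 7.16 degrees, less where a joint would pass 70% of its speed; a pose out of reach is approached as far as the arm can. A call is refused whole if a number of a shift passes 41.7 or a number of a turn 0.125, either way. A call with a gripper value outside its range is refused whole. The fingers move at their own pace and stop on an object; "force" is the grip in N (left out, the last holds). Time passes only in rows, so rows that do not move let the fingers close, or fill a call up. It gives the time, the measured TCP pose, the force, the opening and the grip force at its end, in the units of the state.
- get_obs(): the state, without advancing time (a new reading comes with each control period).
- grab_frame(name): name is "scene" or "top"; returns the picture (480x640x3 uint8, blue, green, red); there is no depth.
- camera_model(name): a dict with "K" (3x3 intrinsics, pixels), "R" (3x3) and "t" (3): a world point X has camera coordinates R X + t. Camera axes: x right, y down, z forward; pixel columns grow to the right and rows downward; lengths in m; the calibration is good to about 2 mm. A picture is of the moment at which its call begins. camera_model takes no time and is no camera call.
- close_job(): hands the job in; it is judged then, once.
The state is a dict: "t": time; "joint_pos": joint angles; "joint_velocities": joint speeds; "joint_torque": joint torques, N m; "position": TCP position; "tool_rot": TCP orientation; "contact_force": force on the tool from outside, world axes, zero at the start; "moment": the same for the moment, N m; "opening": finger opening in m; "grasp_force": force on a finger pad.
Only numpy, scipy, OpenCV 4.12 (cv2) and the standard library are available. Lean on these libraries where they do the work, as an engineer would, in place of code of your own. Each camera call takes 0.05 s, during which the arm holds its last target. There are 200 camera calls.

## Working session

There is one attempt and no reset: what is moved stays moved. The work goes in short steps, Python scripts to look and compute and a tool call to move; the robot and the scene stay as the last step left them, time stands still between calls to the robot, and variables do not carry over. Pictures are saved under pics/ and viewed, at most 10 in all, crops included, and the job is handed in when it is done.

Besides the shell and the picture viewer there is one more tool, called as a command line: name --argument value ..., lists and objects as JSON in quotes. move_arm: Moves the arm, as the interface text tells. Its arguments: {"type":"object","properties":{"targets":{"type":"array","items":{"type":"object","properties":{"tx":{"type":"number"},"ty":{"type":"number"},"tz":{"type":"number"},"twist":{"type":"number"},"jaw":{"type":"number"}}}},"force":{"type":"number"}},"required":["targets"]}

```bash
mkdir -p pics; ls; python3 - <<'E'
from plant import *
import cv2,numpy as np
for n in("scene","top"):
    cv2.imwrite(f"pics/{n}0.png",grab_frame(n)); m=camera_model(n); print(n,np.round(m["K"],1).tolist(),np.round(m["R"],3).tolist(),np.round(m["t"],3))
o=get_obs();print(o["t"],o["position"],o["tool_rot"])
E
```

```text
pics
scene [[537.7, 0.0, 316.0], [0.0, 537.7, 245.6], [0.0, 0.0, 1.0]] [[0.317, 0.948, 0.022], [0.584, -0.177, -0.792], [-0.747, 0.264, -0.61]] [-0.166 -0.226  1.166]
top [[620.1, 0.0, 318.7], [0.0, 620.1, 248.2], [0.0, 0.0, 1.0]] [[0.019, -0.999, -0.034], [-0.992, -0.014, -0.128], [0.128, 0.037, -0.991]] [0.012 0.587 0.871]
0.1 [ 0.14445256 -0.5304409   0.23821962] [ 9.91181343e-01  1.32510944e-01  4.06172725e-05 -6.27043914e-04]
```

View pics/scene0.png

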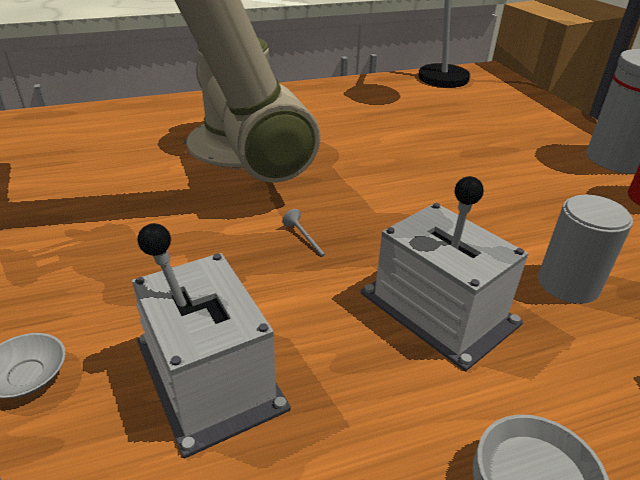

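View pics/top0.png

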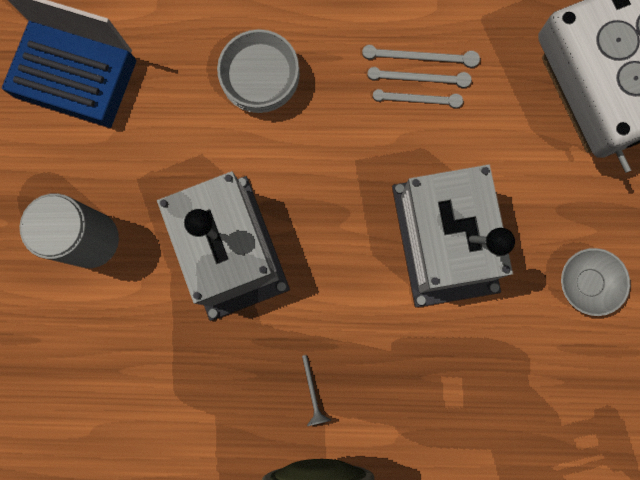

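The zigzag shifter is the right-hand one in the top view: plate screws near (415,178), (488,170), (508,268) and (437,281), and the knob at (500,241). In the scene view its knob is at (154,239). The straight shifter's knob is at (198,222) in the top view.

```bash
cat > h.py <<'E'
from plant import *
import cv2,numpy as np
def ray(n,p):
    m=camera_model(n);K,R,t=map(np.array,(m["K"],m["R"],m["t"]))
    return -R.T@t, R.T@np.linalg.solve(K,[p[0],p[1],1])
def onz(n,p,z):
    c,d=ray(n,p);return c+d*(z-c[2])/d[2]
def tri(a,b):
    c1,d1=ray("scene",a);c2,d2=ray("top",b)
    s=np.linalg.lstsq(np.c_[d1,-d2],c2-c1,rcond=None)[0]
    p,q=c1+s[0]*d1,c2+s[1]*d2
    return (p+q)/2,np.linalg.norm(p-q)
def knob(img,near,r=40):
    x0,y0=max(0,int(near[0]-r)),max(0,int(near[1]-r));c=img[y0:y0+2*r,x0:x0+2*r]
    m=(c.max(2)<45).astype(np.uint8)
    m=cv2.morphologyEx(m,cv2.MORPH_OPEN,cv2.getStructuringElement(cv2.MORPH_ELLIPSE,(15,15)))
    k=max(cv2.findContours(m,0,2)[0],key=cv2.contourArea)
    (x,y),rad=cv2.minEnclosingCircle(k);return np.array([x+x0,y+y0]),rad
E
python3 - <<'E'
from h import *
s,t=cv2.imread("pics/scene0.png"),cv2.imread("pics/top0.png")
for nm,a,b in(("zig",(154,239),(500,241)),("str",(469,190),(198,222))):
    ka,kb=knob(s,a),knob(t,b);print(nm,ka,kb,tri(ka[0],kb[0]))
c=np.array([onz("top",p,.122) for p in((415,178),(488,170),(508,268),(437,281))])
cs=np.array([onz("scene",p,.122) for p in((263,327),(176,360),(140,281),(217,257))])
for q in(c,cs):print(np.round(q[:,:2],4).tolist(),q.mean(0))
cv2.imwrite("pics/c1.png",np.hstack([cv2.resize(t[150:320,380:530],None,fx=2.6,fy=2.6,interpolation=2),cv2.resize(s[210:380,120:270],None,fx=2.6,fy=2.6,interpolation=2)]))
E
```

```text
zig (array([153.62903214, 239.5       ]), 16.016237258911133) (array([500., 241.]), 14.560319900512695) (array([ 0.5784992 , -0.20168943,  0.19418101]), np.float64(0.00033719188766650424))
str (array([468.70689774, 190.53448105]), 14.155364990234375) (array([199.        , 222.16666794]), 14.515417098999023) (array([0.59595641, 0.16275341, 0.20036039]), np.float64(0.0012460501291303263))
[[0.6728, -0.1088], [0.6848, -0.2061], [0.5533, -0.23], [0.5348, -0.1374]] [ 0.61141732 -0.17061819  0.122     ]
[[0.666, -0.1089], [0.6838, -0.2009], [0.5538, -0.226], [0.5359, -0.134]] [ 0.60989593 -0.16744355  0.122     ]
```

View pics/c1.png

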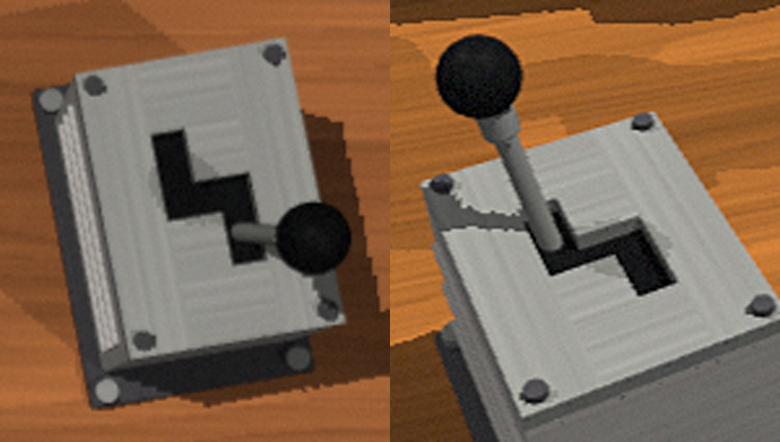

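The crop shows all four plate screws, and the lever in the near (right-hand) leg of the Z. The numbers agree with the description: box centre about (0.610, -0.168), yaw about 0.19. The knob is at own (-37, -27) mm and 194 mm high, against an expected y of about -25 and height of about 194.5. Next I approach above the knob, with the tool x along the slots.

move_arm --targets '[{"tx":15,"ty":-8,"tz":-5,"twist":0.076,"jaw":75},{"tx":30,"ty":-15,"tz":-5},{"tx":33,"ty":-16},{"tx":33,"ty":-16},{"tx":33,"ty":-16},{"tx":33,"ty":-16},{"tx":33,"ty":-16},{"tx":33,"ty":-16}]'

```text
invalid input at $.targets[1]: expected keys tx, ty, tz, twist, jaw
```

move_arm --targets '[{"tx":33,"ty":-16},{"tx":33,"ty":-16},{"tx":33,"ty":-16},{"tx":33,"ty":-16},{"tx":33,"ty":-16},{"tx":30,"ty":-16},{"tx":20,"ty":-12},{}]'

```text
invalid input at $.targets[0]: expected keys tx, ty, tz, twist, jaw
```

```bash
cat >> h.py <<'E'
def refined():
    P=[onz("top",p,.122) for p in((416.5,183.1),(485.4,170.8),(505.8,270),(435.4,280.8))]
    Q=[onz("scene",p,.122) for p in((263.5,327.3),(176.2,360.4),(139.6,280.8),(217.3,256.9))]
    M=(np.array(P)+np.array(Q))/2
    # order fl, fr, nr, nl
    d=(M[0]+M[1]-M[2]-M[3]); e=(M[0]+M[3]-M[1]-M[2])
    return M.mean(0)[:2],np.arctan2(d[1],d[0]),np.arctan2(-e[0],e[1])
E
python3 - <<'E'
from h import *
from scipy.spatial.transform import Rotation as R
print(refined());o=get_obs();r=R.from_quat(o["tool_rot"]);print(o["t"],o["position"],r.as_matrix()[:,0],o["opening"])
k=np.array([.5785,-.2017,.1942-.019]);print(r.inv().apply(k-o["position"])*1000)
c,y,_=refined();
for n,p in(("knob",k),("str",[.596,.163])):
    d=np.array(p[:2])-c;print(n,d@[np.cos(y),np.sin(y)],d@[-np.sin(y),np.cos(y)])
E
```

```text
(array([ 0.60940749, -0.1681612 ]), np.float64(0.187301733060811), np.float64(0.18462936843425737))
0.1 [ 0.14445256 -0.5304409   0.23821962] [9.64881696e-01 2.62684700e-01 2.46698527e-04] 0.08780385850821437
[ 505.14409071 -203.10049964   63.39455864]
knob -0.03661213485321908 -0.027196979005034885
str 0.048492034905936926 0.32786586091151393
```

All keys are needed in every row.

move_arm --targets '[{"tx":15,"ty":-8,"tz":-5,"twist":0.08,"jaw":75},{"tx":30,"ty":-15,"tz":-5,"twist":0,"jaw":75},{"tx":33,"ty":-16,"tz":0,"twist":0,"jaw":75},{"tx":33,"ty":-16,"tz":0,"twist":0,"jaw":75},{"tx":33,"ty":-16,"tz":0,"twist":0,"jaw":75},{"tx":33,"ty":-16,"tz":0,"twist":0,"jaw":75},{"tx":33,"ty":-16,"tz":0,"twist":0,"jaw":75},{"tx":33,"ty":-16,"tz":0,"twist":0,"jaw":75}]'

```text
t: 0.77
position: [0.3615, -0.3664, 0.2485]
tool_rot: [0.996, 0.093, -0.0, -0.0]
contact_force: [0.3, -1.2, -0.5]
opening: 0.0748
grasp_force: 0.0
```

move_arm --targets '[{"tx":33,"ty":-16,"tz":0,"twist":0,"jaw":75},{"tx":33,"ty":-16,"tz":0,"twist":0,"jaw":75},{"tx":33,"ty":-16,"tz":0,"twist":0,"jaw":75},{"tx":33,"ty":-16,"tz":0,"twist":0,"jaw":75},{"tx":33,"ty":-16,"tz":0,"twist":0,"jaw":75},{"tx":30,"ty":-16,"tz":0,"twist":0,"jaw":75},{"tx":20,"ty":-12,"tz":0,"twist":0,"jaw":75},{"tx":0,"ty":0,"tz":0,"twist":0,"jaw":75}]'

```text
t: 1.43
position: [0.5541, -0.2189, 0.2479]
tool_rot: [0.995, 0.095, -0.0, -0.001]
contact_force: [0.8, 0.7, 0.0]
opening: 0.0745
grasp_force: 0.0
```

```bash
cat >> h.py <<'E'
from scipy.spatial.transform import Rotation as Rot
def own(p):
    c,y,_=refined();d=(np.array(p[:2])-c)*1000
    return np.round([d@[np.cos(y),np.sin(y)],d@[-np.sin(y),np.cos(y)]],1)
def stat():
    o=get_obs();r=Rot.from_quat(o["tool_rot"]);g=np.array(o["position"])-.019*-r.as_matrix()[:,2]*-1
    print("t",o["t"],"tcp",np.round(o["position"],4),"own",own(g),"graspz",round(g[2],4),"yaw",np.arctan2(*r.as_matrix()[[1,0],0]),"tilt",r.as_matrix()[:,2].round(3),"open",o["opening"],"grip",o["grasp_force"],"F",np.round(o["contact_force"],1))
    return o,r
E
python3 - <<'E'
from h import *
o,r=stat();k=np.array([.5785,-.2017,.1942-.019]);print(r.inv().apply(k-o["position"])*1000)
E
```

```text
t 1.4333 tcp [ 0.5541 -0.2189  0.2479] own [-63.8 -39.6] graspz 0.2669 yaw 0.19007962700531766 tilt [-0.     0.001 -1.   ] open 0.07451008038441327 grip 0.0 F [0.8 0.7 0. ]
[ 27.23172123 -12.15762381  72.74044984]
```

move_arm --targets '[{"tx":14,"ty":-6,"tz":0,"twist":0,"jaw":75},{"tx":13,"ty":-6,"tz":5,"twist":0,"jaw":75},{"tx":0,"ty":0,"tz":15,"twist":0,"jaw":75},{"tx":0,"ty":0,"tz":15,"twist":0,"jaw":75},{"tx":0,"ty":0,"tz":15,"twist":0,"jaw":75},{"tx":0,"ty":0,"tz":15,"twist":0,"jaw":75},{"tx":0,"ty":0,"tz":8,"twist":0,"jaw":75},{"tx":0,"ty":0,"tz":0,"twist":0,"jaw":75}]'

```text
t: 2.1
position: [0.5753, -0.2051, 0.1737]
tool_rot: [0.996, 0.093, -0.002, -0.001]
contact_force: [0.7, -0.1, -0.6]
opening: 0.0752
grasp_force: 0.0
```

```bash
python3 - <<'E'
from h import *
o,r=stat();s,t=grab_frame("scene"),grab_frame("top")
cv2.imwrite("pics/c2.png",np.hstack([cv2.resize(t[140:320,370:550],None,fx=2.2,fy=2.2),cv2.resize(s[150:380,60:290],(396,396))]))
E
```

```text
t 2.1 tcp [ 0.5753 -0.2051  0.1737] own [-40.3 -30. ] graspz 0.1927 yaw 0.18534809247101233 tilt [-0.003  0.002 -1.   ] open 0.07515624459404216 grip 0.0 F [ 0.7 -0.1 -0.6]
```

View pics/c2.png

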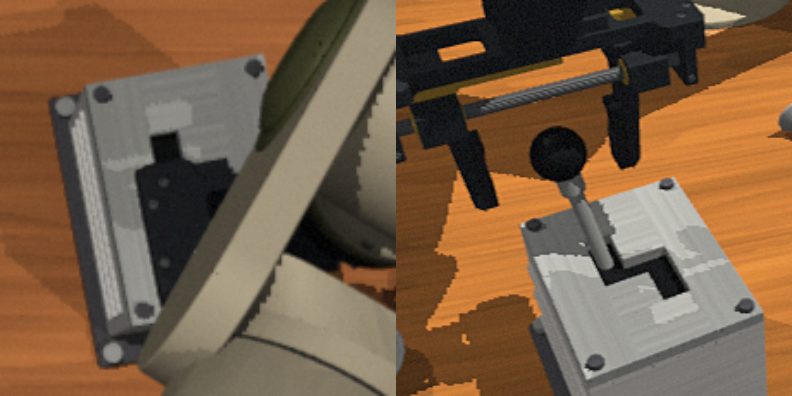

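The scene crop shows the ball standing between the open fingers. I centre on it by 3 mm each way and close.

move_arm --targets '[{"tx":3.5,"ty":-3,"tz":-1,"twist":0,"jaw":75},{"tx":0,"ty":0,"tz":0,"twist":0,"jaw":45},{"tx":0,"ty":0,"tz":0,"twist":0,"jaw":45},{"tx":0,"ty":0,"tz":0,"twist":0,"jaw":20},{"tx":0,"ty":0,"tz":0,"twist":0,"jaw":20},{"tx":0,"ty":0,"tz":0,"twist":0,"jaw":20},{"tx":0,"ty":0,"tz":0,"twist":0,"jaw":20},{"tx":0,"ty":0,"tz":0,"twist":0,"jaw":20}]' --force 20

```text
t: 2.87
position: [0.5789, -0.2016, 0.1767]
tool_rot: [0.996, 0.093, -0.0, -0.0]
contact_force: [0.3, 0.2, 0.8]
opening: 0.0325
grasp_force: 20.0
```

```bash
python3 - <<'E'
from h import *
o,r=stat()
E
```

```text
t 2.8667 tcp [ 0.5789 -0.2016  0.1767] own [-36.2 -27.2] graspz 0.1957 yaw 0.18569378637292858 tilt [-0.  0. -1.] open 0.03250198117190764 grip 20.00762913376093 F [0.3 0.2 0.8]
```

move_arm --targets '[{"tx":4,"ty":-1,"tz":-0.8,"twist":0,"jaw":20},{"tx":5,"ty":-1,"tz":-0.8,"twist":0,"jaw":20},{"tx":5,"ty":0,"tz":-0.7,"twist":0,"jaw":20},{"tx":5,"ty":0,"tz":-0.5,"twist":0,"jaw":20},{"tx":5,"ty":0,"tz":-0.4,"twist":0,"jaw":20},{"tx":5,"ty":0,"tz":-0.2,"twist":0,"jaw":20},{"tx":5,"ty":0,"tz":0,"twist":0,"jaw":20},{"tx":2,"ty":0,"tz":0,"twist":0,"jaw":20}]'

```text
t: 3.53
position: [0.6149, -0.1929, 0.1805]
tool_rot: [0.996, 0.093, 0.001, 0.0]
contact_force: [-1.7, -3.7, 4.4]
opening: 0.0321
grasp_force: 19.9
```

```bash
python3 - <<'E'
from h import *
o,r=stat();s=grab_frame("scene")
cv2.imwrite("pics/c3.png",cv2.resize(s[150:380,60:290],(500,500)))
E
```

```text
t 3.5333 tcp [ 0.6149 -0.1929  0.1805] own [  0.7 -25.3] graspz 0.1995 yaw 0.18599347632818905 tilt [ 0.001 -0.    -1.   ] open 0.032140885077554734 grip 19.920078590512276 F [-1.7 -3.7  4.4]
```

View pics/c3.png

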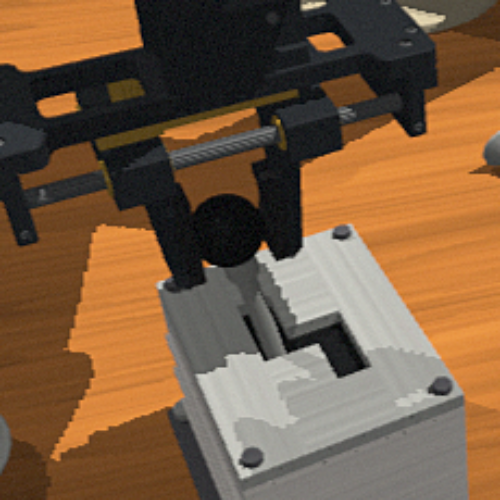

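The ball is held and the stem stands at the mouth of the cross gap. Now across.

move_arm --targets '[{"tx":-0.5,"ty":-4,"tz":0,"twist":0,"jaw":20},{"tx":0,"ty":-7,"tz":-0.5,"twist":0,"jaw":20},{"tx":0,"ty":-7,"tz":-0.5,"twist":0,"jaw":20},{"tx":0,"ty":-7,"tz":-0.3,"twist":0,"jaw":20},{"tx":0,"ty":-7,"tz":0.3,"twist":0,"jaw":20},{"tx":0,"ty":-7,"tz":0.5,"twist":0,"jaw":20},{"tx":0,"ty":-7,"tz":0.6,"twist":0,"jaw":20},{"tx":0,"ty":-5,"tz":0.6,"twist":0,"jaw":20}]'

```text
t: 4.25
position: [0.6044, -0.1427, 0.179]
tool_rot: [0.996, 0.093, 0.001, 0.0]
contact_force: [2.7, -5.0, -2.2]
opening: 0.0324
grasp_force: 20.0
```

```bash
python3 - <<'E'
from h import *
o,r=stat();s=grab_frame("scene")
cv2.imwrite("pics/c4.png",cv2.resize(s[150:380,60:290],(500,500)))
E
```

```text
t 4.25 tcp [ 0.6044 -0.1427  0.179 ] own [-0.2 25.9] graspz 0.198 yaw 0.18602172065590614 tilt [ 0.001 -0.001 -1.   ] open 0.03235739931386757 grip 19.97829169034958 F [ 2.7 -5.  -2.2]
```

View pics/c4.png

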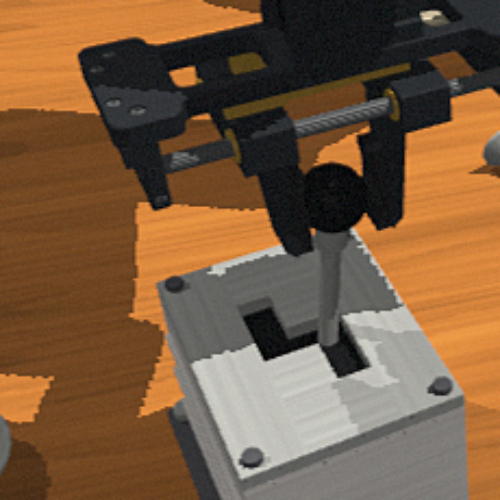

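The stem is now in the other slot; next it goes to the far end.

move_arm --targets '[{"tx":5,"ty":0.5,"tz":0,"twist":0,"jaw":20},{"tx":7,"ty":0,"tz":0.4,"twist":0,"jaw":20},{"tx":7,"ty":0,"tz":0.7,"twist":0,"jaw":20},{"tx":8,"ty":0,"tz":1,"twist":0,"jaw":20},{"tx":8,"ty":0,"tz":1.4,"twist":0,"jaw":20},{"tx":8,"ty":0,"tz":1.7,"twist":0,"jaw":20},{"tx":7,"ty":0,"tz":1.8,"twist":0,"jaw":20},{"tx":6,"ty":0,"tz":1.5,"twist":0,"jaw":20}]'

```text
t: 4.97
position: [0.6596, -0.1327, 0.1704]
tool_rot: [0.996, 0.093, -0.001, -0.0]
contact_force: [-16.9, -2.3, 6.9]
opening: 0.0319
grasp_force: 19.4
```

```bash
python3 - <<'E'
from h import *
o,r=stat();s=grab_frame("scene")
cv2.imwrite("pics/c5.png",cv2.resize(s[150:380,60:290],(500,500)))
E
```

```text
t 4.9667 tcp [ 0.6596 -0.1327  0.1704] own [55.9 25.5] graspz 0.1894 yaw 0.1860696970923762 tilt [-0.002  0.001 -1.   ] open 0.03193921753276139 grip 19.433143213391304 F [-16.9  -2.3   6.9]
```

View pics/c5.png

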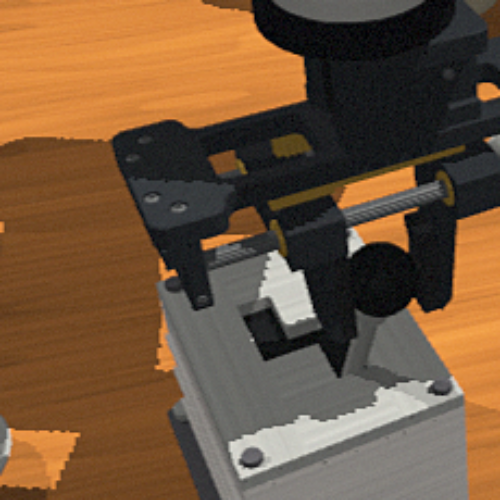

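At own x 55.9 mm with 17 N against the stop, the lever is at the far end. I open, rise straight up and back away.

move_arm --targets '[{"tx":0,"ty":0,"tz":0,"twist":0,"jaw":40},{"tx":0,"ty":0,"tz":0,"twist":0,"jaw":75},{"tx":0,"ty":0,"tz":0,"twist":0,"jaw":75},{"tx":0,"ty":0,"tz":0,"twist":0,"jaw":75},{"tx":0,"ty":0,"tz":0,"twist":0,"jaw":75},{"tx":0,"ty":0,"tz":-5,"twist":0,"jaw":75},{"tx":0,"ty":0,"tz":-15,"twist":0,"jaw":75},{"tx":0,"ty":0,"tz":-20,"twist":0,"jaw":75}]'

```text
t: 5.68
position: [0.6587, -0.1329, 0.2104]
tool_rot: [0.996, 0.093, -0.001, -0.001]
contact_force: [0.4, 0.1, -0.0]
opening: 0.0748
grasp_force: 0.0
```

move_arm --targets '[{"tx":0,"ty":0,"tz":-20,"twist":0,"jaw":75},{"tx":0,"ty":0,"tz":-20,"twist":0,"jaw":75},{"tx":-10,"ty":10,"tz":-10,"twist":0,"jaw":75},{"tx":-25,"ty":15,"tz":0,"twist":0,"jaw":75},{"tx":-33,"ty":20,"tz":0,"twist":0,"jaw":75},{"tx":-33,"ty":20,"tz":0,"twist":0,"jaw":75},{"tx":-33,"ty":20,"tz":0,"twist":0,"jaw":75},{"tx":-33,"ty":20,"tz":0,"twist":0,"jaw":75}]'

```text
t: 6.35
position: [0.5122, -0.2685, 0.2609]
tool_rot: [0.996, 0.093, -0.0, 0.0]
contact_force: [0.2, -0.1, -0.5]
opening: 0.075
grasp_force: 0.0
```

move_arm --targets '[{"tx":-33,"ty":20,"tz":0,"twist":0,"jaw":75},{"tx":-33,"ty":20,"tz":0,"twist":0,"jaw":75},{"tx":-33,"ty":20,"tz":0,"twist":0,"jaw":75},{"tx":-33,"ty":20,"tz":0,"twist":0,"jaw":75},{"tx":-30,"ty":20,"tz":0,"twist":0,"jaw":75},{"tx":-15,"ty":10,"tz":0,"twist":0,"jaw":75},{"tx":0,"ty":0,"tz":0,"twist":0,"jaw":75},{"tx":0,"ty":0,"tz":0,"twist":0,"jaw":75}]'

```text
t: 7.02
position: [0.3597, -0.4084, 0.2608]
tool_rot: [0.996, 0.092, 0.0, -0.0]
contact_force: [0.6, 0.0, 0.3]
opening: 0.0751
grasp_force: 0.0
```

```bash
python3 - <<'E'
from h import *
o,r=stat();s,t=grab_frame("scene"),grab_frame("top")
cv2.imwrite("pics/c6.png",np.hstack([cv2.resize(t,(400,300)),cv2.resize(s,(400,300))]))
for a,b in(((215,245),(453,185)),((469,190),(198,222))):
    try:
        ka,kb=knob(s,a),knob(t,b);p=tri(ka[0],kb[0]);print(ka,kb,p,own(p[0]))
    except Exception as e:print(e)
E
```

```text
t 7.0167 tcp [ 0.3597 -0.4084  0.2608] own [-290.  -189.6] graspz 0.2798 yaw 0.18343579119080336 tilt [-0.  0. -1.] open 0.0751020251143444 grip 0.0 F [0.6 0.  0.3]
(array([234.24264526, 277.79412079]), 16.93548011779785) (array([441.57961845, 176.46496773]), 13.656876564025879) (array([ 0.65823597, -0.13311903,  0.19009225]), np.float64(0.0002646498845516451)) [54.5 25.3]
(array([468.70689774, 190.53448105]), 14.155364990234375) (array([199.        , 222.16666794]), 14.515417098999023) (array([0.59595641, 0.16275341, 0.20036039]), np.float64(0.0012460501291303263)) [ 48.4 327.6]
```

View pics/c6.png

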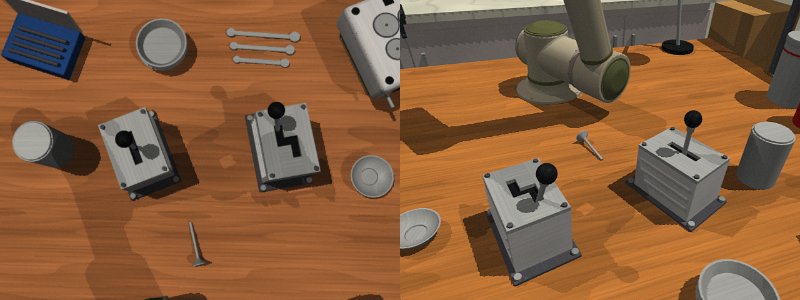

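The lever rests at the far end of the other slot, with its knob at own (54.5, 25.3) mm. The straight lever's knob has not moved, and the arm is clear.

```bash
python3 -c "
from plant import *
print(close_job())"
```

```text
the job is handed in; nothing more can be done
None
```

The zigzag lever went out of its slot, through the cross gap and to the far end of the other slot, where it was released; its knob measured at x 54.5 mm against about 56 expected, the straight-slotted lever did not move, and the job was handed in at about 7 s.

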